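Park a loaded bar heavy end down in the tilting cradle

ROBOT

A 6-joint arm with a two-finger parallel gripper is mounted at the origin on a cart in front of the work surface, level with it; the furniture and walls round the work are solid. World frame = base frame: x ahead of the robot, y to its left, z up, the work surface at z = 0. Lengths are in m, angles in rad, forces in N, time in s.
With the tool pointing down it reaches from about 0.375 to 0.9 m from the base axis. Payload 3.1 kg.
Tool frame: the origin (TCP) lies midway between the tips of the shut fingers; the grasp point (between the pads) lies 19 mm behind it (manip.grasp_offset is the distance from the TCP to the grasp point, in m); z points along the fingers, y is the line along which they close (so a half turn about z gives the same grasp; the last joint's range is limited). The gripper opens to 85 mm and grips with 20 to 120 N. Pads are 22 mm wide; open, the fingers measure 114 mm over their backs; the gripper's body (76 mm by 85 mm) begins 54 mm behind the grasp point. The pads swing forward as they close: fully open they stand 13 mm farther back than shut.
Start: joints at [-1.298, 0.527, 1.433, -0, 1.181, -0.178], TCP at [0.273, -0.562, 0.231] pointing down, gripper open.
Joint ranges: [-3.08, 3.08], [-0.75, 2.2], [0.22, 2.44], [-1.43, 4.57], [0, 2.65], [-2.85, 2.85]. Speed limits (rad/s): [2.79, 2.79, 3.14, 3.14, 3.14, 3.14].

INTERFACE

Orientations are given as a unit quaternion [x, y, z, w].
In Python, from station import sensors, cams, order, manip gives the robot as it stands.
- The arm moves only by the tool move_arm, never from a script. Its argument "targets" is a list of rows, each an object of numbers: "dx", "dy", "dz": the shift along the world's x, y, z normalised to -1 to 1, where 1 is 25 mm; "rx", "ry", "rz": the turn, a rotation vector about the world's x, y, z normalised to -1 to 1, where 1 is 30 degrees. A call has exactly 10 rows; each row shifts and turns the commanded pose from where the row before left it; what a row does not reach is not made up. A row lasts 1/8 s, in which the tool goes at most 62.5 mm and 10.7 degrees, less where a joint would pass 70% of its speed; a pose out of reach is approached as far as the arm can. A call with a number of a shift or a turn outside -1 to 1 is refused whole. A call with a gripper value outside its range is refused whole. "claw" is the opening in per cent of the stroke, from 0 (shut) to 100 (fully open), set as the call begins (left out, the last holds). The fingers move at their own pace and stop on an object; "newtons" is the grip in N (left out, the last holds). Time passes only in rows, so rows that do not move let the fingers close, or fill a call up. It gives the time, the measured TCP pose, the force, the opening and the grip force at its end, in the units of the state.
- sensors.sense(): the state, without advancing time (a new reading comes with each control period).
- cams.snapshot(name): name is "side" or "top"; returns the picture (480x640x3 uint8, red, green, blue); there is no depth.
- cams.camera_model(name): a dict with "fx", "fy", "cx", "cy" (pixels), "distortion" ([k1, k2, p1, p2, k3] as OpenCV has them; the pictures are not rectified), "extrinsics" (4x4, takes a point from world to camera coordinates). Camera axes: x right, y down, z forward; pixel columns grow to the right and rows downward; lengths in m; the calibration is good to about 2 mm. A picture is of the moment at which its call begins. camera_model takes no time and is no camera call.
- order.sign_off(): hands the job in; it is judged then, once.
The state is a dict: "t": time; "q": joint angles; "qd": joint speeds; "tau": joint torques, N m; "tcp_pos": TCP position; "tool_rot": TCP orientation; "force": force on the tool from outside, world axes, zero at the start; "ft_torque": the same for the moment, N m; "finger_gap": opening from 0.0 (shut) to 1.0 (fully open); "gripper_force": force on a finger pad.
Only numpy, scipy, OpenCV 4.12 (cv2) and the standard library are available. Lean on these libraries where they do the work, as an engineer would, in place of code of your own. Each camera call takes 0.05 s, during which the arm holds its last target. There are 200 camera calls.

TASK

One end of the sealed square bar is loaded, though both ends look alike. Swing the keeper of the tilting cradle well aside, then lift the bar clear of the table by its hanger and see which end dips. Lay the bar in the cradle with the heavy end towards the keeper, let go so that the cradle tips down on the keeper side by itself, then swing the keeper back across over the low end.

Things in the scene. Friction and masses are not known exactly. Their poses are not given: they have to be found in the camera images.
- bar: square bar 150 mm long (own x), tube 32 x 32 mm, dark cap 36 x 36 x 12 mm on each end; about 0.5 kg. Origin mid-bar on its axis, 18 mm above the table as it lies; own y across, z up. A slug hidden in one end, +x or -x, differs each time; nothing outside shows which. A steel hanger stands up from its middle, pivoted about the bar's y axis at the origin.
- hanger_tab (a point): centre of the hanger's tab, by which the bar is lifted, by faces or edges: 12 mm thick along the bar, 43 mm wide across, 28 mm high, its centre 64 mm above the bar's axis. Two 4 mm side arms join it to the bar. A weak spring keeps it square to the bar; when the bar hangs from it, the heavy end swings down by about 0.26 rad, where the pivot stops.
- fixture: fixed fixture, base plate 190 x 112 x 10 mm; origin on the table under the cradle's pivot, which lies 40 mm up, along own y. Own x runs along the cradle towards the keeper end, z up. The keeper's post stands at own x = +65, y = -48 mm; its arm's underside is 71 mm, its top 79 mm above the table.
- cradle (a joint): tilt of the see-saw cradle, rad, -0.2 to 0.2; positive: keeper end down. Light friction holds it when empty; with the bar in, it tips to the heavy end. Two U saddles 26 mm long, centred 37 mm either side of the pivot, 36 mm wide inside, mouths flared to 58 mm, tops 36 mm above the pivot. The bar lies in both, hanger in the gap between them, caps outside them.
- cradle_seat (a point): point on the cradle where the middle of the bar's axis lies when seated: 20 mm above the pivot, 60 mm above the table when level; its axes are the cradle's (x along the saddles towards the keeper end, z up).
- keeper (a joint): angle of the keeper arm about its upright post, rad: 0 = closed, across the cradle's keeper end (along the fixture's own +y); 1.6 = fully aside, along the fixture's own +x; opens clockwise seen from above and stays where left. Closed, it blocks the bar from going in; it passes about 5 mm above an end that is down, and strikes an end that is up.
- keeper_pin (a point): top of the upright steel pin near the end of the keeper arm, by which it is pushed: 12 mm diameter, 36 mm high, standing 80 mm from the post's axis; its top is 115 mm above the table.
Not all that is in view belongs to the job. What is shaped like the bar but yellow is not meant.

How it is judged:
On the way, in this order (a step that is already met when the one before it is completed fails the run):
1. the keeper is swung well aside (more than 1.1 rad) (value of joint keeper above 1.1 rad), for 0.2 s.
2. the bar hangs clear of the table (its middle higher than 80 mm) and dips at one end by more than 0.12 rad (height (world z) of bar above 0.08 m and (angle between bar's own x axis and vertical below 1.45 rad or angle between bar's own x axis and vertical above 1.69 rad)), for 0.3 s.
3. the bar lies in the cradle (its middle within 20 mm of the seat, in line within 0.12 rad), let go, and the cradle is tipped down on the keeper side (more than 0.12 rad) (distance between bar and cradle_seat below 0.02 m and angle between the x axis of bar and the x axis of cradle_seat, either way round below 0.12 rad and value of joint cradle above 0.12 rad and contact force between the fingers and bar below 0.1 N and contact force between the fingers and fixture below 0.1 N), for 0.4 s.
At the end, for the whole second after the job is handed in: the bar lies at rest in the cradle (its middle within 20 mm of the seat, in line within 0.12 rad), the cradle is tipped down on the keeper side by more than 0.12 rad, and the keeper is closed over the low end (less than 0.25 rad) (distance between bar and cradle_seat below 0.02 m and angle between the x axis of bar and the x axis of cradle_seat, either way round below 0.12 rad and value of joint cradle above 0.12 rad and value of joint keeper below 0.25 rad and linear speed of bar below 0.02 m/s); the robot touches nothing.
It also fails if it takes over 64 s, if anything falls off the work surface, if the arm or the gripper's body presses on something with over 40 N, if the wrist force passes 120 N, or if a joint passes its speed limit or range.

## Working session

There is one attempt and no reset: what is moved stays moved. The work goes in short steps, Python scripts to look and compute and a tool call to move; the robot and the scene stay as the last step left them, time stands still between calls to the robot, and variables do not carry over. Pictures are saved under pics/ and viewed, at most 10 in all, crops included, and the job is handed in when it is done.

Besides the shell and the picture viewer there is one more tool, called as a command line: name --argument value ..., lists and objects as JSON in quotes. move_arm: Moves the arm, as the interface text tells. Scaled input: -1 to 1 covers 25 mm each way for a shift and 30 degrees each way for a turn. Its arguments: {"type":"object","properties":{"targets":{"type":"array"},"claw":{"type":"number"},"newtons":{"type":"number"}},"required":["targets"]}

```bash
mkdir -p pics
python3 - <<'E'
from station import sensors,cams,manip
import cv2,numpy as np
for n in("top","side"):
    im=cams.snapshot(n);cv2.imwrite(f"pics/{n}0.png",im[:,:,::-1]);m=cams.camera_model(n)
    E=np.array(m["extrinsics"]);print(n,m["fx"],m["distortion"],-E[:3,:3].T@E[:3,3],E[:3,:3].round(2).tolist())
s=sensors.sense();print(s["t"],s["tool_rot"],s["finger_gap"],manip.grasp_offset)
E
```

```text
top 463.8228086224089 [-0.11978698  0.          0.          0.          0.        ] [ 0.37627249 -0.00546959  0.94260172] [[0.0, -1.0, -0.03], [-0.99, 0.0, -0.16], [0.16, 0.03, -0.99]]
side 524.3025118169784 [0.02692006 0.         0.         0.         0.        ] [0.3641739  0.50316447 0.95083478] [[-0.94, -0.34, 0.01], [-0.3, 0.8, -0.52], [0.17, -0.49, -0.85]]
0.1 [ 9.74595203e-01  2.23971427e-01 -5.81803448e-05 -9.93399344e-04] 0.99763028724463 0.0187
```

View pics/top0.png

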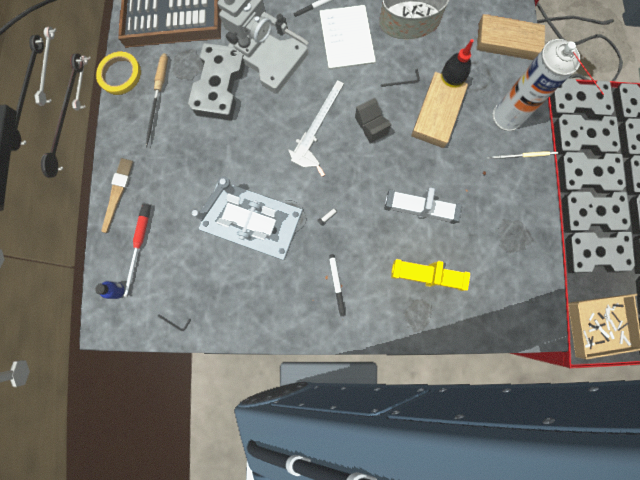

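View pics/side0.png

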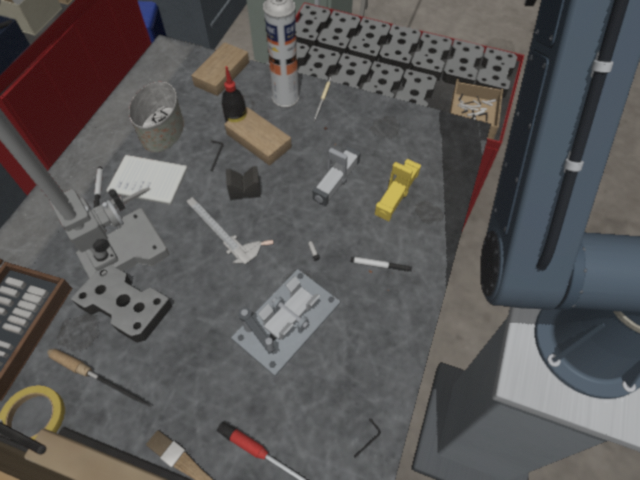

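The top view shows these lookalikes for the bar:
- The white/grey bar with a hanger at (423,206), or (336,177) in the side view.
- The yellow decoy at (431,274), or (398,190) in the side view.

I choose the grey one. The fixture is at (250,220), with its keeper at the left end. I'll check both in one close crop.

Run:
```python
import cv2,numpy as np
t=cv2.imread("pics/top0.png");s=cv2.imread("pics/side0.png")
c=lambda im,x,y,w,h:cv2.resize(im[y:y+h,x:x+w],(400,300),interpolation=cv2.INTER_CUBIC)
o=np.vstack([np.hstack([c(t,185,170,128,96),c(t,370,170,100,75)]),np.hstack([c(s,222,262,128,96),c(s,290,140,100,75)])])
cv2.imwrite("pics/crop0.png",o)
```

```text
(no output)
```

View pics/crop0.png

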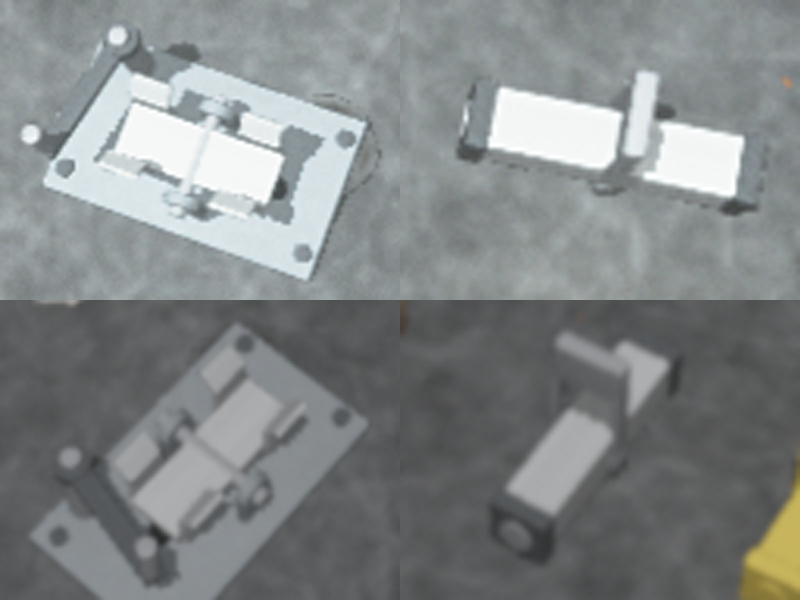

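The grey bar is clear, with a cap at each end and the hanger upright. The keeper post is at top-view (222,182) and the pin at (195,213), so the arm is partly open. The matching side-view points are (244,313) and (269,341).

```bash
cat > h.py <<'E'
import cv2,numpy as np
from station import sensors,cams
def ray(n,p):
    m=cams.camera_model(n);E=np.array(m["extrinsics"]);K=np.array([[m["fx"],0,m["cx"]],[0,m["fy"],m["cy"]],[0,0,1]])
    u=cv2.undistortPoints(np.array([[p]],float),K,np.array(m["distortion"]))[0,0]
    d=E[:3,:3].T@np.array([u[0],u[1],1]);return -E[:3,:3].T@E[:3,3],d/np.linalg.norm(d)
def plane(n,p,z):
    o,d=ray(n,p);return (o+d*(z-o[2])/d[2])[:2]
def tri(a,b):
    A=0;B=0;r=[ray("top",a),ray("side",b)]
    for o,d in r:
        P=np.eye(3)-np.outer(d,d);A=A+P;B=B+P@o
    x=np.linalg.solve(A,B);return x,[round(float(np.linalg.norm((np.eye(3)-np.outer(d,d))@(x-o))),4) for o,d in r]
E
python3 - <<'E'
from h import *
np.set_printoptions(precision=4,suppress=True)
tf=lambda x,y:(185+x/3.125-.34,170+y/3.125-.34)
sf=lambda x,y:(222+x/3.125-.34,262+(y-300)/3.125-.34)
tb=lambda x,y:(370+(x-400)/4-.4,170+y/4-.4)
sb=lambda x,y:(290+x/4-100-.4,140+(y-300)/4-.4)
print("post",tri(tf(117,37),sf(70,458)),"pin",tri(tf(31,134),sf(147,547)))
for n,f,ps in(("top",tf,[(365,122),(308,278),(44,185),(346,138),(303,253),(65,167)]),("side",sf,[(238,322),(367,425),(30,536),(244,343),(342,417),(59,536)])):
    P=[plane(n,f(*p),.01) for p in ps];print(n,np.array(P).tolist())
    for a,b,c in(P[:3],P[3:]):
        x=c-b if n=="top" else c-a
        print(" centre",(a+c)/2 if n=="top" else (b+c)/2,"yaw",np.degrees(np.arctan2(x[1],x[0])),np.linalg.norm(x))
P=np.array([plane("top",tb(*p),.034) for p in[(497,88),(743,133),(738,195),(490,148)]]);print("bar",P.mean(0),P.tolist(),np.degrees(np.arctan2(*((P[0]+P[3]-P[1]-P[2])[::-1]))))
P=np.array([plane("side",sb(*p),.034) for p in[(508,490),(558,520),(668,352),(620,345)]]) if 0 else np.array([plane("side",(290+(x-400)/4-.4,140+(y-300)/4-.4),.034) for x,y in[(508,490),(558,520),(668,352),(620,345)]]);print("bar",P.mean(0),P.tolist(),np.degrees(np.arctan2(*((P[0]+P[1]-P[3]-P[2])[::-1]))))
print("tab",plane("top",tb(643,105),.096-.0), [plane("top",tb(*p),.096) for p in[(650,72),(637,155)]])
E
```

```text
post (array([0.6125, 0.2024, 0.0893]), [0.0003, 0.0003]) pin (array([0.5453, 0.2445, 0.1182]), [0.0002, 0.0002])
top [[0.575168125045378, 0.05407888457588847], [0.4720411129322819, 0.09007395419100649], [0.5332557436636625, 0.26684466974674], [0.5644490374093678, 0.06647924266540362], [0.4883436095211639, 0.09358115234119994], [0.545344991064288, 0.25316270011728736]]
 centre [0.5542 0.1605] yaw 70.89933948454514 0.18706981823283336
 centre [0.5549 0.1598] yaw 70.34363763790121 0.16945627131633836
side [[0.5735492861645505, 0.050599641521432814], [0.4712818902675875, 0.09005332419794382], [0.6370726342664538, 0.22883699517021022], [0.5643328677612687, 0.06342991496896305], [0.4877749160989049, 0.09036524386244138], [0.6208059311953533, 0.22284159979224472]]
 centre [0.5542 0.1594] yaw 70.38405947999608 0.18921884152957635
 centre [0.5543 0.1566] yaw 70.49283836960662 0.1691191655366932
bar [ 0.5779 -0.1931] [[0.6050842253522067, -0.13322683735170665], [0.5820852195955573, -0.2570945807715225], [0.550320738712889, -0.2530669653969466], [0.5741918346387276, -0.12894634904746732]] 79.29727520755225
bar [ 0.5768 -0.1962] [[0.6035537441323622, -0.13821512050213614], [0.5713492241670087, -0.12890589910012995], [0.5526162621930104, -0.26121721601669723], [0.5797890820206413, -0.25648221658686154]] 80.3743362520292
tab [ 0.5814 -0.1931] [array([ 0.5974, -0.197 ]), array([ 0.5574, -0.1893])]
```

move_arm --targets '[{"dx": 0.27, "dy": 0.8, "rz": 0.1}, {"dx": 0.27, "dy": 0.8, "rz": 0.1}, {"dx": 0.27, "dy": 0.8, "rz": 0.1}, {"dx": 0.27, "dy": 0.8, "rz": 0.1}, {"dx": 0.27, "dy": 0.8, "rz": 0.1}, {"dx": 0.27, "dy": 0.8, "rz": 0.1}, {"dx": 0.27, "dy": 0.8, "rz": 0.1}, {"dx": 0.27, "dy": 0.8, "rz": 0.1}, {"dx": 0.27, "dy": 0.8, "rz": 0.1}, {"dx": 0.27, "dy": 0.8, "rz": 0.1}]' --claw 38

```text
schema error: expected keys dx, dy, dz, rx, ry, rz
```

move_arm --targets '[{"dx": 0.27, "dy": 0.8, "rz": 0.1}, {"dx": 0.27, "dy": 0.8, "rz": 0.1}, {"dx": 0.27, "dy": 0.8, "rz": 0.1}, {"dx": 0.27, "dy": 0.8, "rz": 0.1}, {"dx": 0.27, "dy": 0.8, "rz": 0.1}, {"dx": 0.27, "dy": 0.8, "rz": 0.1}, {"dx": 0.27, "dy": 0.8, "rz": 0.1}, {"dx": 0.27, "dy": 0.8, "rz": 0.1}, {"dx": 0.27, "dy": 0.8, "rz": 0.1}, {"dx": 0.27, "dy": 0.8, "rz": 0.1}]'

```text
schema error: expected keys dx, dy, dz, rx, ry, rz
```

move_arm --targets '[{"dx": 0.27, "dy": 0.8, "rz": 0.1}, {"dx": 0.27, "dy": 0.8, "rz": 0.1}, {"dx": 0.27, "dy": 0.8, "rz": 0.1}, {"dx": 0.27, "dy": 0.8, "rz": 0.1}, {"dx": 0.27, "dy": 0.8, "rz": 0.1}, {"dx": 0.27, "dy": 0.8, "rz": 0.1}, {"dx": 0.27, "dy": 0.8, "rz": 0.1}, {"dx": 0.27, "dy": 0.8, "rz": 0.1}, {"dx": 0.27, "dy": 0.8, "rz": 0.1}, {"dx": 0.27, "dy": 0.8, "rz": 0.1}]'

```text
schema error: expected keys dx, dy, dz, rx, ry, rz
```

move_arm --targets '[{"dx": 0.27, "dy": 0.8, "dz": -0.25, "rz": 0.1}, {"dx": 0.27, "dy": 0.8, "dz": -0.25, "rz": 0.1}, {"dx": 0.27, "dy": 0.8, "dz": -0.25, "rz": 0.1}, {"dx": 0.27, "dy": 0.8, "dz": -0.25, "rz": 0.1}, {"dx": 0.27, "dy": 0.8, "dz": -0.25, "rz": 0.1}, {"dx": 0.27, "dy": 0.8, "dz": -0.25, "rz": 0.1}, {"dx": 0.27, "dy": 0.8, "dz": -0.25, "rz": 0.1}, {"dx": 0.27, "dy": 0.8, "dz": -0.25, "rz": 0.1}, {"dx": 0.27, "dy": 0.8, "dz": -0.25, "rz": 0.1}, {"dx": 0.27, "dy": 0.8, "dz": -0.25, "rz": 0.1}]'

```text
schema error: expected keys dx, dy, dz, rx, ry, rz
```

Run:
```python
from station import sensors
from scipy.spatial.transform import Rotation as R
import numpy as np
s=sensors.sense();M=R.from_quat(s["tool_rot"]).as_matrix();print(s["t"],s["tcp_pos"],np.degrees(np.arctan2(M[1,1],M[0,1])),M[:,2],s["finger_gap"],np.degrees(s["q"]),s["force"])
```

```text
0.1 [ 0.27270248 -0.56164207  0.2304081 ] -64.11516486221349 [-5.58390707e-04  1.91026300e-03 -9.99998020e-01] 0.99763028724463 [-7.43415535e+01  3.02750343e+01  8.21505602e+01 -1.36768008e-03
  6.76884287e+01 -1.02258496e+01] [0.51413025 0.31820657 0.08172974]
```

All keys are needed in every row.

move_arm --targets '[{"dx": 0.27, "dy": 0.8, "dz": 0, "rx": 0, "ry": 0, "rz": 0.1}, {"dx": 0.27, "dy": 0.8, "dz": 0, "rx": 0, "ry": 0, "rz": 0.1}, {"dx": 0.27, "dy": 0.8, "dz": 0, "rx": 0, "ry": 0, "rz": 0.1}, {"dx": 0.27, "dy": 0.8, "dz": 0, "rx": 0, "ry": 0, "rz": 0.1}, {"dx": 0.27, "dy": 0.8, "dz": 0, "rx": 0, "ry": 0, "rz": 0.1}, {"dx": 0.27, "dy": 0.8, "dz": 0, "rx": 0, "ry": 0, "rz": 0.1}, {"dx": 0.27, "dy": 0.8, "dz": 0, "rx": 0, "ry": 0, "rz": 0.1}, {"dx": 0.27, "dy": 0.8, "dz": 0, "rx": 0, "ry": 0, "rz": 0.1}, {"dx": 0.27, "dy": 0.8, "dz": 0, "rx": 0, "ry": 0, "rz": 0.1}, {"dx": 0.27, "dy": 0.8, "dz": 0, "rx": 0, "ry": 0, "rz": 0.1}]' --claw 38

```text
t: 1.35
tcp_pos: [0.3408, -0.361, 0.2313]
tool_rot: [0.883, 0.47, 0.0, 0.0]
force: [-0.4, -0.7, 0.7]
finger_gap: 0.38
gripper_force: 0.0
```

move_arm --targets '[{"dx": 0.27, "dy": 0.8, "dz": 0, "rx": 0, "ry": 0, "rz": 0.1}, {"dx": 0.27, "dy": 0.8, "dz": 0, "rx": 0, "ry": 0, "rz": 0.1}, {"dx": 0.27, "dy": 0.8, "dz": 0, "rx": 0, "ry": 0, "rz": 0.1}, {"dx": 0.27, "dy": 0.8, "dz": 0, "rx": 0, "ry": 0, "rz": 0.1}, {"dx": 0.27, "dy": 0.8, "dz": 0, "rx": 0, "ry": 0, "rz": 0.1}, {"dx": 0.27, "dy": 0.8, "dz": 0, "rx": 0, "ry": 0, "rz": 0.1}, {"dx": 0.27, "dy": 0.8, "dz": 0, "rx": 0, "ry": 0, "rz": 0.1}, {"dx": 0.27, "dy": 0.8, "dz": 0, "rx": 0, "ry": 0, "rz": 0.1}, {"dx": 0.27, "dy": 0.8, "dz": 0, "rx": 0, "ry": 0, "rz": 0.1}, {"dx": 0.27, "dy": 0.8, "dz": 0, "rx": 0, "ry": 0, "rz": 0.1}]'

```text
t: 2.6
tcp_pos: [0.4081, -0.161, 0.2314]
tool_rot: [0.731, 0.683, 0.0, 0.0]
force: [-0.5, -0.1, -0.3]
finger_gap: 0.379
gripper_force: 0.0
```

move_arm --targets '[{"dx": 0.27, "dy": 0.8, "dz": 0, "rx": 0, "ry": 0, "rz": 0.1}, {"dx": 0.27, "dy": 0.8, "dz": 0, "rx": 0, "ry": 0, "rz": 0.1}, {"dx": 0.27, "dy": 0.8, "dz": 0, "rx": 0, "ry": 0, "rz": 0.1}, {"dx": 0.27, "dy": 0.8, "dz": 0, "rx": 0, "ry": 0, "rz": 0.1}, {"dx": 0.27, "dy": 0.8, "dz": 0, "rx": 0, "ry": 0, "rz": 0.1}, {"dx": 0.27, "dy": 0.8, "dz": 0, "rx": 0, "ry": 0, "rz": 0.1}, {"dx": 0.27, "dy": 0.8, "dz": 0, "rx": 0, "ry": 0, "rz": 0.1}, {"dx": 0.27, "dy": 0.8, "dz": 0, "rx": 0, "ry": 0, "rz": 0.1}, {"dx": 0.27, "dy": 0.8, "dz": 0, "rx": 0, "ry": 0, "rz": 0.1}, {"dx": 0.27, "dy": 0.8, "dz": 0, "rx": 0, "ry": 0, "rz": 0.1}]'

```text
t: 3.85
tcp_pos: [0.4753, 0.0391, 0.2313]
tool_rot: [0.529, 0.848, 0.0, 0.0]
force: [0.7, 0.5, 0.6]
finger_gap: 0.377
gripper_force: 0.0
```

move_arm --targets '[{"dx": 0.27, "dy": 0.8, "dz": -0.25, "rx": 0, "ry": 0, "rz": 0.1}, {"dx": 0.27, "dy": 0.8, "dz": -0.25, "rx": 0, "ry": 0, "rz": 0.1}, {"dx": 0.27, "dy": 0.8, "dz": -0.25, "rx": 0, "ry": 0, "rz": 0.1}, {"dx": 0.27, "dy": 0.8, "dz": -0.25, "rx": 0, "ry": 0, "rz": 0.1}, {"dx": 0.27, "dy": 0.8, "dz": -0.25, "rx": 0, "ry": 0, "rz": 0.1}, {"dx": 0.27, "dy": 0.8, "dz": -0.25, "rx": 0, "ry": 0, "rz": 0.1}, {"dx": 0.27, "dy": 0.8, "dz": -0.25, "rx": 0, "ry": 0, "rz": 0.1}, {"dx": 0.27, "dy": 0.8, "dz": -0.25, "rx": 0, "ry": 0, "rz": 0.1}, {"dx": 0.27, "dy": 0.8, "dz": -0.25, "rx": 0, "ry": 0, "rz": 0.1}, {"dx": 0.27, "dy": 0.8, "dz": -0.25, "rx": 0, "ry": 0, "rz": 0.1}]'

```text
t: 5.1
tcp_pos: [0.5433, 0.2391, 0.1683]
tool_rot: [0.292, 0.957, -0.0, 0.0]
force: [1.1, -0.4, 0.5]
finger_gap: 0.382
gripper_force: 0.0
```

```bash
cat > st.py <<'E'
from station import sensors
from scipy.spatial.transform import Rotation as R
import numpy as np
np.set_printoptions(precision=4,suppress=True)
s=sensors.sense();M=R.from_quat(s["tool_rot"]).as_matrix();print(s["t"],s["tcp_pos"],np.degrees(np.arctan2(M[1,1],M[0,1])),M[:,2],s["finger_gap"],np.degrees(s["q"]),s["force"],s["gripper_force"])
E
python3 st.py
```

```text
5.1 [0.5433 0.2391 0.1683] 56.0855179100642 [-0. -0. -1.] 0.38205841711436606 [ 12.9747  32.2555  90.1914  -0.0027  57.5538 -43.1093] [ 1.126  -0.3611  0.4811] 0.0
```

move_arm --targets '[{"dx": 0.08, "dy": 0.22, "dz": 0, "rx": 0, "ry": 0, "rz": 0}, {"dx": 0, "dy": 0, "dz": -0.5, "rx": 0, "ry": 0, "rz": 0}, {"dx": 0, "dy": 0, "dz": -0.5, "rx": 0, "ry": 0, "rz": 0}, {"dx": 0, "dy": 0, "dz": -0.5, "rx": 0, "ry": 0, "rz": 0}, {"dx": 0, "dy": 0, "dz": -0.5, "rx": 0, "ry": 0, "rz": 0}, {"dx": 0, "dy": 0, "dz": -0.4, "rx": 0, "ry": 0, "rz": 0}, {"dx": 0, "dy": 0, "dz": -0.3, "rx": 0, "ry": 0, "rz": 0}, {"dx": 0, "dy": 0, "dz": -0.3, "rx": 0, "ry": 0, "rz": 0}, {"dx": 0, "dy": 0, "dz": 0, "rx": 0, "ry": 0, "rz": 0}, {"dx": 0, "dy": 0, "dz": 0, "rx": 0, "ry": 0, "rz": 0}]'

```text
t: 6.35
tcp_pos: [0.5451, 0.2434, 0.0941]
tool_rot: [0.293, 0.956, 0.0, 0.0]
force: [0.7, -0.6, 0.1]
finger_gap: 0.38
gripper_force: 0.0
```

Run:
```python
import numpy as np
for P in((.617,.203),):
    a0=np.radians(150);p=np.array([.5453,.2445])
    for a in np.radians(np.linspace(150,70,17))[1:]:
        n=np.array(P)+.08*np.array([np.cos(a),np.sin(a)]);print(((n-p)/.025).round(2),end=" ");p=n
```

```text
[0.25 0.18] [0.17 0.22] [0.19 0.21] [0.21 0.19] [0.22 0.17] [0.24 0.15] [0.25 0.13] [0.26 0.11] [0.27 0.08] [0.27 0.06] [0.28 0.04] [0.28 0.01] [ 0.28 -0.01] [ 0.28 -0.04] [ 0.27 -0.06] [ 0.27 -0.08]
```

move_arm --targets '[{"dx": 0.2, "dy": 0.2, "dz": 0, "rx": 0, "ry": 0, "rz": -0.17}, {"dx": 0.17, "dy": 0.22, "dz": 0, "rx": 0, "ry": 0, "rz": -0.17}, {"dx": 0.19, "dy": 0.21, "dz": 0, "rx": 0, "ry": 0, "rz": -0.17}, {"dx": 0.21, "dy": 0.19, "dz": 0, "rx": 0, "ry": 0, "rz": -0.17}, {"dx": 0.22, "dy": 0.17, "dz": 0, "rx": 0, "ry": 0, "rz": -0.17}, {"dx": 0.24, "dy": 0.15, "dz": 0, "rx": 0, "ry": 0, "rz": -0.17}, {"dx": 0.25, "dy": 0.13, "dz": 0, "rx": 0, "ry": 0, "rz": -0.17}, {"dx": 0.26, "dy": 0.11, "dz": 0, "rx": 0, "ry": 0, "rz": -0.17}, {"dx": 0.27, "dy": 0.08, "dz": 0, "rx": 0, "ry": 0, "rz": -0.17}, {"dx": 0.27, "dy": 0.06, "dz": 0, "rx": 0, "ry": 0, "rz": -0.17}]'

```text
t: 7.6
tcp_pos: [0.602, 0.2813, 0.0942]
tool_rot: [0.677, 0.736, 0.0, 0.0]
force: [-0.3, -0.0, -0.4]
finger_gap: 0.38
gripper_force: 0.2
```

move_arm --targets '[{"dx": 0.28, "dy": 0.04, "dz": 0, "rx": 0, "ry": 0, "rz": -0.17}, {"dx": 0.28, "dy": 0.01, "dz": 0, "rx": 0, "ry": 0, "rz": -0.17}, {"dx": 0.28, "dy": -0.01, "dz": 0, "rx": 0, "ry": 0, "rz": -0.17}, {"dx": 0.28, "dy": -0.04, "dz": 0, "rx": 0, "ry": 0, "rz": -0.17}, {"dx": 0.27, "dy": -0.06, "dz": 0, "rx": 0, "ry": 0, "rz": -0.17}, {"dx": 0.27, "dy": -0.08, "dz": 0, "rx": 0, "ry": 0, "rz": -0.17}, {"dx": 0, "dy": 0, "dz": 0, "rx": 0, "ry": 0, "rz": 0}, {"dx": 0, "dy": 0, "dz": 0, "rx": 0, "ry": 0, "rz": 0}, {"dx": 0, "dy": 0, "dz": 0, "rx": 0, "ry": 0, "rz": 0}, {"dx": 0, "dy": 0, "dz": 0, "rx": 0, "ry": 0, "rz": 0}]'

```text
t: 8.85
tcp_pos: [0.6432, 0.2779, 0.0939]
tool_rot: [0.847, 0.532, -0.0, -0.0]
force: [-0.7, -0.9, 0.4]
finger_gap: 0.379
gripper_force: 0.0
```

```bash
python3 st.py;python3 - <<'E'
from h import *
o=[cams.snapshot(n) for n in("top","side")]
r=np.hstack([cv2.resize(o[0][120:280,150:350],(400,320)),cv2.resize(o[1][240:400,200:400],(400,320))])
cv2.imwrite("pics/sw.png",r[:,:,::-1])
E
```

```text
8.85 [0.6432 0.2779 0.0939] -25.680672521961995 [-0.0001 -0.     -1.    ] 0.3792974172474733 [14.2491 44.9258 76.1544  0.0001 58.9234 39.9297] [-0.6637 -0.8533  0.3769] 0.0
```

View pics/sw.png

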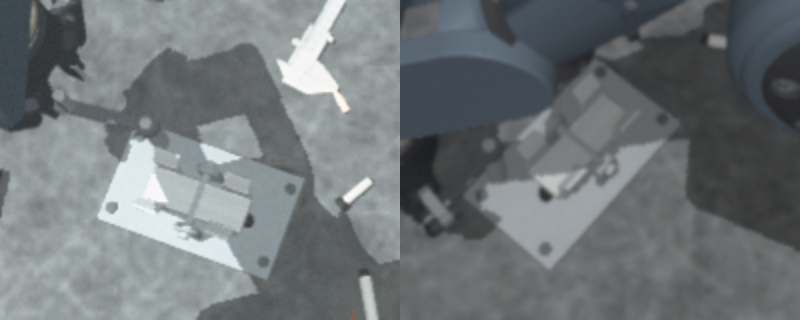

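The keeper is now well aside: the pin is at crop (62,97), roughly in line with the fixture's long axis. Next I go up and over to the bar.

move_arm --targets '[{"dx": 0, "dy": 0, "dz": 0.8, "rx": 0, "ry": 0, "rz": 0}, {"dx": 0, "dy": 0, "dz": 0.8, "rx": 0, "ry": 0, "rz": 0}, {"dx": 0, "dy": 0, "dz": 0.8, "rx": 0, "ry": 0, "rz": 0}, {"dx": 0, "dy": 0, "dz": 0.8, "rx": 0, "ry": 0, "rz": 0}, {"dx": -0.13, "dy": -0.9, "dz": 0.4, "rx": 0, "ry": 0, "rz": -0.12}, {"dx": -0.13, "dy": -0.9, "dz": 0, "rx": 0, "ry": 0, "rz": -0.12}, {"dx": -0.13, "dy": -0.9, "dz": 0, "rx": 0, "ry": 0, "rz": -0.12}, {"dx": -0.13, "dy": -0.9, "dz": 0, "rx": 0, "ry": 0, "rz": -0.12}, {"dx": -0.13, "dy": -0.9, "dz": 0, "rx": 0, "ry": 0, "rz": -0.12}, {"dx": -0.13, "dy": -0.9, "dz": 0, "rx": 0, "ry": 0, "rz": -0.12}]' --claw 70

```text
t: 10.2
tcp_pos: [0.6236, 0.141, 0.1835]
tool_rot: [0.932, 0.362, -0.0, -0.0]
force: [-0.2, -1.0, 0.2]
finger_gap: 0.696
gripper_force: 0.0
```

move_arm --targets '[{"dx": -0.13, "dy": -0.9, "dz": 0, "rx": 0, "ry": 0, "rz": -0.12}, {"dx": -0.13, "dy": -0.9, "dz": 0, "rx": 0, "ry": 0, "rz": -0.12}, {"dx": -0.13, "dy": -0.9, "dz": 0, "rx": 0, "ry": 0, "rz": -0.12}, {"dx": -0.13, "dy": -0.9, "dz": 0, "rx": 0, "ry": 0, "rz": -0.12}, {"dx": -0.13, "dy": -0.9, "dz": 0, "rx": 0, "ry": 0, "rz": -0.12}, {"dx": -0.13, "dy": -0.9, "dz": 0, "rx": 0, "ry": 0, "rz": -0.12}, {"dx": -0.13, "dy": -0.9, "dz": 0, "rx": 0, "ry": 0, "rz": -0.12}, {"dx": -0.13, "dy": -0.9, "dz": 0, "rx": 0, "ry": 0, "rz": -0.12}, {"dx": -0.13, "dy": -0.9, "dz": 0, "rx": 0, "ry": 0, "rz": -0.12}, {"dx": -0.13, "dy": -0.9, "dz": 0, "rx": 0, "ry": 0, "rz": -0.12}]'

```text
t: 11.45
tcp_pos: [0.5911, -0.0837, 0.1838]
tool_rot: [0.998, 0.056, 0.0, 0.0]
force: [-0.4, -0.1, 0.5]
finger_gap: 0.703
gripper_force: 0.0
```

move_arm --targets '[{"dx": -0.13, "dy": -0.9, "dz": 0, "rx": 0, "ry": 0, "rz": -0.12}, {"dx": -0.13, "dy": -0.9, "dz": 0, "rx": 0, "ry": 0, "rz": -0.12}, {"dx": -0.13, "dy": -0.9, "dz": 0, "rx": 0, "ry": 0, "rz": -0.12}, {"dx": -0.13, "dy": -0.9, "dz": -0.3, "rx": 0, "ry": 0, "rz": -0.12}, {"dx": -0.13, "dy": -0.9, "dz": -0.3, "rx": 0, "ry": 0, "rz": -0.12}, {"dx": 0, "dy": 0, "dz": -0.5, "rx": 0, "ry": 0, "rz": 0}, {"dx": 0, "dy": 0, "dz": -0.5, "rx": 0, "ry": 0, "rz": 0}, {"dx": 0, "dy": 0, "dz": 0, "rx": 0, "ry": 0, "rz": 0}, {"dx": 0, "dy": 0, "dz": 0, "rx": 0, "ry": 0, "rz": 0}, {"dx": 0, "dy": 0, "dz": 0, "rx": 0, "ry": 0, "rz": 0}]'

```text
t: 12.7
tcp_pos: [0.5756, -0.1944, 0.1443]
tool_rot: [0.995, -0.098, 0.0, 0.0]
force: [-0.1, -1.0, 0.4]
finger_gap: 0.701
gripper_force: 0.0
```

```bash
python3 st.py;python3 - <<'E'
from h import *
print("pin",plane("top",(150+62/2,120+97/2),.115),"post",plane("top",(150+147/2,120+125/2),.085))
E
```

```text
12.7 [ 0.5756 -0.1944  0.1443] -101.26596595108545 [ 0.0009 -0.0004 -1.    ] 0.7005096170617854 [-29.1918  35.0197  89.2278   0.0037  55.6957  72.0721] [-0.0503 -0.9654  0.4216] 0.0
pin [0.63123644 0.27637163] post [0.61130454 0.20060318]
```

move_arm --targets '[{"dx": 0.1, "dy": 0, "dz": -0.5, "rx": 0, "ry": 0, "rz": 0.04}, {"dx": 0, "dy": 0, "dz": -0.5, "rx": 0, "ry": 0, "rz": 0}, {"dx": 0, "dy": 0, "dz": -0.5, "rx": 0, "ry": 0, "rz": 0}, {"dx": 0, "dy": 0, "dz": -0.5, "rx": 0, "ry": 0, "rz": 0}, {"dx": 0, "dy": 0, "dz": -0.4, "rx": 0, "ry": 0, "rz": 0}, {"dx": 0, "dy": 0, "dz": -0.4, "rx": 0, "ry": 0, "rz": 0}, {"dx": 0, "dy": 0, "dz": -0.4, "rx": 0, "ry": 0, "rz": 0}, {"dx": 0, "dy": 0, "dz": 0, "rx": 0, "ry": 0, "rz": 0}, {"dx": 0, "dy": 0, "dz": 0, "rx": 0, "ry": 0, "rz": 0}, {"dx": 0, "dy": 0, "dz": 0, "rx": 0, "ry": 0, "rz": 0}]'

```text
t: 13.95
tcp_pos: [0.578, -0.1949, 0.0643]
tool_rot: [0.996, -0.088, 0.0, 0.0]
force: [-0.4, 0.5, 0.9]
finger_gap: 0.699
gripper_force: 0.0
```

move_arm --targets '[{"dx": 0, "dy": 0, "dz": 0, "rx": 0, "ry": 0, "rz": 0}, {"dx": 0, "dy": 0, "dz": 0, "rx": 0, "ry": 0, "rz": 0}, {"dx": 0, "dy": 0, "dz": 0, "rx": 0, "ry": 0, "rz": 0}, {"dx": 0, "dy": 0, "dz": 0, "rx": 0, "ry": 0, "rz": 0}, {"dx": 0, "dy": 0, "dz": 0, "rx": 0, "ry": 0, "rz": 0}, {"dx": 0, "dy": 0, "dz": 0, "rx": 0, "ry": 0, "rz": 0}, {"dx": 0, "dy": 0, "dz": 0, "rx": 0, "ry": 0, "rz": 0}, {"dx": 0, "dy": 0, "dz": 0, "rx": 0, "ry": 0, "rz": 0}, {"dx": 0, "dy": 0, "dz": 0, "rx": 0, "ry": 0, "rz": 0}, {"dx": 0, "dy": 0, "dz": 0, "rx": 0, "ry": 0, "rz": 0}]' --claw 0 --newtons 60

```text
t: 15.2
tcp_pos: [0.5778, -0.1948, 0.0641]
tool_rot: [0.996, -0.088, 0.0, 0.0]
force: [-0.0, 0.6, 5.6]
finger_gap: 0.133
gripper_force: 59.9
```

move_arm --targets '[{"dx": 0, "dy": 0, "dz": 0.4, "rx": 0, "ry": 0, "rz": 0}, {"dx": 0, "dy": 0, "dz": 0.8, "rx": 0, "ry": 0, "rz": 0}, {"dx": 0, "dy": 0, "dz": 0.8, "rx": 0, "ry": 0, "rz": 0}, {"dx": 0, "dy": 0, "dz": 0.8, "rx": 0, "ry": 0, "rz": 0}, {"dx": 0, "dy": 0, "dz": 0.8, "rx": 0, "ry": 0, "rz": 0}, {"dx": 0, "dy": 0, "dz": 0.8, "rx": 0, "ry": 0, "rz": 0}, {"dx": 0, "dy": 0, "dz": 0.8, "rx": 0, "ry": 0, "rz": 0}, {"dx": 0, "dy": 0, "dz": 0.4, "rx": 0, "ry": 0, "rz": 0}, {"dx": 0, "dy": 0, "dz": 0, "rx": 0, "ry": 0, "rz": 0}, {"dx": 0, "dy": 0, "dz": 0, "rx": 0, "ry": 0, "rz": 0}]'

```text
t: 16.45
tcp_pos: [0.5768, -0.1944, 0.2026]
tool_rot: [0.996, -0.088, -0.001, -0.0]
force: [0.1, -0.1, -4.7]
finger_gap: 0.131
gripper_force: 59.6
```

```bash
python3 st.py;python3 - <<'E'
from h import *
o=[cams.snapshot(n) for n in("top","side")]
r=np.hstack([cv2.resize(o[0][130:290,350:550],(400,320)),cv2.resize(o[1][60:220,270:470],(400,320))])
cv2.imwrite("pics/lift.png",r[:,:,::-1])
E
```

```text
16.45 [ 0.5768 -0.1944  0.2026] -100.11329548811925 [-0.0023  0.0011 -1.    ] 0.1308401336420954 [-29.1294  30.9006  86.0899  -0.0104  63.1572  70.9886] [ 0.1203 -0.08   -4.6765] 59.58990275859833
```

View pics/lift.png

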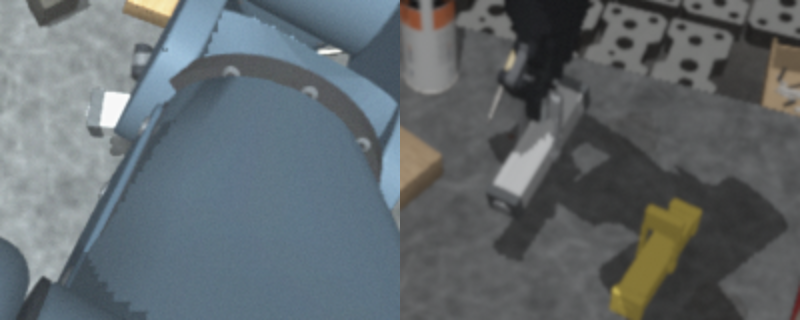

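```bash
cat >> h.py <<'E'
def proj(n,P):
    m=cams.camera_model(n);E=np.array(m["extrinsics"]);K=np.array([[m["fx"],0,m["cx"]],[0,m["fy"],m["cy"]],[0,0,1]])
    return cv2.projectPoints(np.array([P],float),cv2.Rodrigues(E[:3,:3])[0],E[:3,3],K,np.array(m["distortion"]))[0][0,0]
E
python3 - <<'E'
from h import *
c=np.array([.577,-.1945,.157]);d=np.array([np.cos(np.radians(80)),np.sin(np.radians(80)),0])
for s in(.26,-.26,0):
  for e in(1,-1):
    p=c+.075*e*(d*np.cos(s)-np.array([0,0,np.sin(s)]))
    print(s,e,"top crop",(proj("top",p)-[350,130])*2,"side crop",(proj("side",p)-[270,60])*2+[400,0])
E
```

```text
0.26 1 top crop [ 92.39169452 111.66205631] side crop [501.09919374 206.77362008]
0.26 -1 top crop [265.32945878 129.24491947] side crop [572.85170598  87.09689926]
-0.26 1 top crop [ 98.65367114 100.06465643] side crop [501.37118053 181.05598323]
-0.26 -1 top crop [251.62944359 139.47328421] side crop [570.44452359 114.15374197]
0 1 top crop [ 92.60370683 105.50901829] side crop [499.92984906 195.8495068 ]
0 -1 top crop [261.12998366 134.97586164] side crop [572.77985453  99.30772414]
```

The near (+y) cap face is at side crop (505,205). The +y-dips hypothesis predicts 207 and the opposite predicts 181; the top view agrees. So the +y end is heavy, and that is already the keeper side, so no flip is needed. I carry it to the cradle.

move_arm --targets '[{"dx": -0.06, "dy": 0.4, "dz": 0, "rx": 0, "ry": 0, "rz": -0.02}, {"dx": -0.06, "dy": 0.8, "dz": 0, "rx": 0, "ry": 0, "rz": -0.02}, {"dx": -0.06, "dy": 0.8, "dz": 0, "rx": 0, "ry": 0, "rz": -0.02}, {"dx": -0.06, "dy": 0.8, "dz": 0, "rx": 0, "ry": 0, "rz": -0.02}, {"dx": -0.06, "dy": 0.8, "dz": 0, "rx": 0, "ry": 0, "rz": -0.02}, {"dx": -0.06, "dy": 0.8, "dz": 0, "rx": 0, "ry": 0, "rz": -0.02}, {"dx": -0.06, "dy": 0.8, "dz": 0, "rx": 0, "ry": 0, "rz": -0.02}, {"dx": -0.06, "dy": 0.8, "dz": 0, "rx": 0, "ry": 0, "rz": -0.02}, {"dx": -0.06, "dy": 0.8, "dz": 0, "rx": 0, "ry": 0, "rz": -0.02}, {"dx": -0.06, "dy": 0.8, "dz": 0, "rx": 0, "ry": 0, "rz": -0.02}]'

```text
t: 17.8
tcp_pos: [0.5619, -0.0033, 0.2036]
tool_rot: [0.99, -0.14, -0.001, -0.0]
force: [0.6, -0.2, -4.7]
finger_gap: 0.128
gripper_force: 59.4
```

move_arm --targets '[{"dx": -0.05, "dy": 0.8, "dz": 0, "rx": 0, "ry": 0, "rz": -0.02}, {"dx": -0.05, "dy": 0.8, "dz": 0, "rx": 0, "ry": 0, "rz": -0.02}, {"dx": -0.05, "dy": 0.8, "dz": 0, "rx": 0, "ry": 0, "rz": -0.02}, {"dx": -0.05, "dy": 0.8, "dz": 0, "rx": 0, "ry": 0, "rz": -0.02}, {"dx": -0.05, "dy": 0.8, "dz": 0, "rx": 0, "ry": 0, "rz": -0.02}, {"dx": 0, "dy": 0.8, "dz": 0, "rx": 0, "ry": 0, "rz": -0.02}, {"dx": 0, "dy": 0.8, "dz": 0, "rx": 0, "ry": 0, "rz": 0}, {"dx": 0, "dy": 0.8, "dz": 0, "rx": 0, "ry": 0, "rz": 0}, {"dx": 0, "dy": 0.2, "dz": 0, "rx": 0, "ry": 0, "rz": 0}, {"dx": 0, "dy": 0, "dz": 0, "rx": 0, "ry": 0, "rz": 0}]'

```text
t: 19.05
tcp_pos: [0.5563, 0.1604, 0.2037]
tool_rot: [0.985, -0.171, -0.0, 0.0]
force: [0.5, -1.2, -4.2]
finger_gap: 0.126
gripper_force: 59.5
```

```bash
python3 st.py
```

```text
19.05 [0.5563 0.1604 0.2037] -109.6598785906616 [-0.0002 -0.0005 -1.    ] 0.12629921591827137 [  5.0508  28.5941  90.4796  -0.0342  60.9389 114.7272] [ 0.533  -1.2138 -4.2331] 59.5272034406662
```

move_arm --targets '[{"dx": 0, "dy": 0, "dz": -0.5, "rx": 0, "ry": 0, "rz": 0}, {"dx": 0, "dy": 0, "dz": -0.5, "rx": 0, "ry": 0, "rz": 0}, {"dx": 0, "dy": 0, "dz": -0.5, "rx": 0, "ry": 0, "rz": 0}, {"dx": 0, "dy": 0, "dz": -0.4, "rx": 0, "ry": 0, "rz": 0}, {"dx": 0, "dy": 0, "dz": -0.3, "rx": 0, "ry": 0, "rz": 0}, {"dx": 0, "dy": 0, "dz": -0.3, "rx": 0, "ry": 0, "rz": 0}, {"dx": 0, "dy": 0, "dz": -0.3, "rx": 0, "ry": 0, "rz": 0}, {"dx": 0, "dy": 0, "dz": -0.3, "rx": 0, "ry": 0, "rz": 0}, {"dx": 0, "dy": 0, "dz": -0.3, "rx": 0, "ry": 0, "rz": 0}, {"dx": 0, "dy": 0, "dz": 0, "rx": 0, "ry": 0, "rz": 0}]'

```text
t: 20.3
tcp_pos: [0.5544, 0.1614, 0.1231]
tool_rot: [0.985, -0.171, -0.001, -0.001]
force: [-5.7, 1.5, -2.0]
finger_gap: 0.126
gripper_force: 61.6
```

```bash
python3 st.py;python3 - <<'E'
from h import *
o=[cams.snapshot(n) for n in("top","side")]
r=np.hstack([cv2.resize(o[0][130:290,150:350],(400,320)),cv2.resize(o[1][240:400,200:400],(400,320))])
cv2.imwrite("pics/low.png",r[:,:,::-1])
E
```

```text
20.3 [0.5544 0.1614 0.1231] -109.7310441262143 [-0.0014  0.0014 -1.    ] 0.12569964927782112 [  5.097   34.9014  94.4569   0.115   50.7154 114.7551] [-5.6648  1.5094 -1.986 ] 61.58041834831238
```

View pics/low.png

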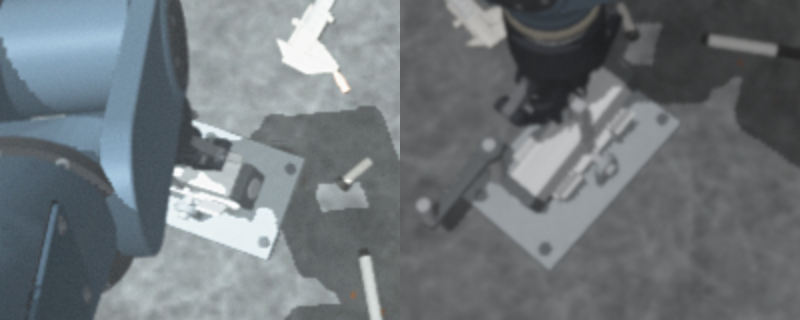

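The bar is in line with the cradle. The sideways force points along the fixture's +y, so the bar rides on the flare of one side. I shift it a few mm that way while lowering.

move_arm --targets '[{"dx": -0.05, "dy": 0.02, "dz": 0, "rx": 0, "ry": 0, "rz": 0}, {"dx": -0.05, "dy": 0.02, "dz": 0, "rx": 0, "ry": 0, "rz": 0}, {"dx": -0.05, "dy": 0.02, "dz": -0.1, "rx": 0, "ry": 0, "rz": 0}, {"dx": 0, "dy": 0, "dz": -0.1, "rx": 0, "ry": 0, "rz": 0}, {"dx": 0, "dy": 0, "dz": -0.1, "rx": 0, "ry": 0, "rz": 0}, {"dx": 0, "dy": 0, "dz": -0.1, "rx": 0, "ry": 0, "rz": 0}, {"dx": 0, "dy": 0, "dz": 0, "rx": 0, "ry": 0, "rz": 0}, {"dx": 0, "dy": 0, "dz": 0, "rx": 0, "ry": 0, "rz": 0}, {"dx": 0, "dy": 0, "dz": 0, "rx": 0, "ry": 0, "rz": 0}, {"dx": 0, "dy": 0, "dz": 0, "rx": 0, "ry": 0, "rz": 0}]'

```text
t: 21.65
tcp_pos: [0.5527, 0.1617, 0.1089]
tool_rot: [0.985, -0.171, 0.0, -0.0]
force: [0.7, -0.2, -4.6]
finger_gap: 0.129
gripper_force: 61.0
```

move_arm --targets '[{"dx": 0, "dy": 0, "dz": -0.08, "rx": 0, "ry": 0, "rz": 0}, {"dx": 0, "dy": 0, "dz": -0.06, "rx": 0, "ry": 0, "rz": 0}, {"dx": 0, "dy": 0, "dz": 0, "rx": 0, "ry": 0, "rz": 0}, {"dx": 0, "dy": 0, "dz": 0, "rx": 0, "ry": 0, "rz": 0}, {"dx": 0, "dy": 0, "dz": 0, "rx": 0, "ry": 0, "rz": 0}, {"dx": 0, "dy": 0, "dz": 0, "rx": 0, "ry": 0, "rz": 0}, {"dx": 0, "dy": 0, "dz": 0, "rx": 0, "ry": 0, "rz": 0}, {"dx": 0, "dy": 0, "dz": 0, "rx": 0, "ry": 0, "rz": 0}, {"dx": 0, "dy": 0, "dz": 0, "rx": 0, "ry": 0, "rz": 0}, {"dx": 0, "dy": 0, "dz": 0, "rx": 0, "ry": 0, "rz": 0}]'

```text
t: 22.9
tcp_pos: [0.5528, 0.1617, 0.1053]
tool_rot: [0.985, -0.171, 0.0, -0.0]
force: [0.2, -1.5, -0.8]
finger_gap: 0.132
gripper_force: 61.6
```

The weight is taken by the cradle, so I release and rise.

move_arm --targets '[{"dx": 0, "dy": 0, "dz": 0, "rx": 0, "ry": 0, "rz": 0}, {"dx": 0, "dy": 0, "dz": 0, "rx": 0, "ry": 0, "rz": 0}, {"dx": 0, "dy": 0, "dz": 0, "rx": 0, "ry": 0, "rz": 0}, {"dx": 0, "dy": 0, "dz": 0, "rx": 0, "ry": 0, "rz": 0}, {"dx": 0, "dy": 0, "dz": 0, "rx": 0, "ry": 0, "rz": 0}, {"dx": 0, "dy": 0, "dz": 0, "rx": 0, "ry": 0, "rz": 0}, {"dx": 0, "dy": 0, "dz": 0, "rx": 0, "ry": 0, "rz": 0}, {"dx": 0, "dy": 0, "dz": 0, "rx": 0, "ry": 0, "rz": 0}, {"dx": 0, "dy": 0, "dz": 0, "rx": 0, "ry": 0, "rz": 0}, {"dx": 0, "dy": 0, "dz": 0, "rx": 0, "ry": 0, "rz": 0}]' --claw 75

```text
t: 24.15
tcp_pos: [0.5526, 0.1617, 0.1053]
tool_rot: [0.985, -0.171, 0.0, -0.0]
force: [0.1, -0.2, 0.3]
finger_gap: 0.749
gripper_force: 0.0
```

move_arm --targets '[{"dx": 0, "dy": 0, "dz": 0.3, "rx": 0, "ry": 0, "rz": 0}, {"dx": 0, "dy": 0, "dz": 0.6, "rx": 0, "ry": 0, "rz": 0}, {"dx": 0, "dy": 0, "dz": 0.8, "rx": 0, "ry": 0, "rz": 0}, {"dx": 0, "dy": 0, "dz": 0.8, "rx": 0, "ry": 0, "rz": 0}, {"dx": 0, "dy": 0, "dz": 0.8, "rx": 0, "ry": 0, "rz": 0}, {"dx": 0.4, "dy": 0.8, "dz": 0.5, "rx": 0, "ry": 0, "rz": 0.35}, {"dx": 0.6, "dy": 0.8, "dz": 0, "rx": 0, "ry": 0, "rz": 0.35}, {"dx": 0.6, "dy": 0.8, "dz": 0, "rx": 0, "ry": 0, "rz": 0.35}, {"dx": 0.6, "dy": 0.8, "dz": 0, "rx": 0, "ry": 0, "rz": 0.35}, {"dx": 0.6, "dy": 0.8, "dz": 0, "rx": 0, "ry": 0, "rz": 0.35}]'

```text
t: 25.4
tcp_pos: [0.6232, 0.2625, 0.2017]
tool_rot: [0.958, 0.285, 0.001, 0.0]
force: [0.7, -0.2, -0.4]
finger_gap: 0.748
gripper_force: 0.0
```

```bash
python3 st.py;python3 - <<'E'
from h import *
o=[cams.snapshot(n) for n in("top","side")]
r=np.hstack([cv2.resize(o[0][130:290,150:350],(400,320)),cv2.resize(o[1][240:400,200:400],(400,320))])
cv2.imwrite("pics/rel.png",r[:,:,::-1])
E
```

```text
25.4 [0.6232 0.2625 0.2017] -56.86529640946225 [ 0.0014  0.0003 -1.    ] 0.7481320609357869 [13.3912 35.9824 75.8457 -0.0017 68.0925 70.2572] [ 0.6833 -0.2107 -0.4043] 0.0
```

View pics/rel.png

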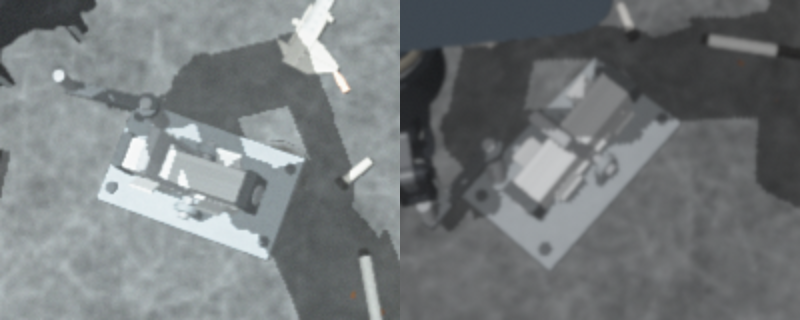

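The bar is seated in both saddles, tipped down at the keeper end. The keeper pin is at top crop (59,76). Next I go down over it.

move_arm --targets '[{"dx": 0.11, "dy": 0.2, "dz": 0, "rx": 0, "ry": 0, "rz": 0.35}, {"dx": 0.11, "dy": 0.2, "dz": 0, "rx": 0, "ry": 0, "rz": 0.35}, {"dx": 0.11, "dy": 0.18, "dz": -0.5, "rx": 0, "ry": 0, "rz": 0.35}, {"dx": 0, "dy": 0, "dz": -0.5, "rx": 0, "ry": 0, "rz": 0.35}, {"dx": 0, "dy": 0, "dz": 0, "rx": 0, "ry": 0, "rz": 0}, {"dx": 0, "dy": 0, "dz": 0, "rx": 0, "ry": 0, "rz": 0}, {"dx": 0, "dy": 0, "dz": 0, "rx": 0, "ry": 0, "rz": 0}, {"dx": 0, "dy": 0, "dz": 0, "rx": 0, "ry": 0, "rz": 0}, {"dx": 0, "dy": 0, "dz": 0, "rx": 0, "ry": 0, "rz": 0}, {"dx": 0, "dy": 0, "dz": 0, "rx": 0, "ry": 0, "rz": 0}]' --claw 34

```text
t: 26.75
tcp_pos: [0.6309, 0.2763, 0.1754]
tool_rot: [0.795, 0.607, 0.0, 0.0]
force: [-0.6, 0.6, -1.1]
finger_gap: 0.338
gripper_force: 0.0
```

```bash
python3 st.py;python3 - <<'E'
from h import *
im=cams.snapshot("top");print(plane("top",(179.5,167.8),.115))
P=np.array([.6135,.202]);p=np.array([.6315,.277])
for a in np.radians(np.linspace(76.5,164,21))[1:]:
    n=P+.079*np.array([np.cos(a),np.sin(a)]);print(((n-p)/.025).round(2),end=" ");p=n
print(p)
E
```

```text
26.75 [0.6309 0.2763 0.1754] -15.22702940431665 [ 0.0001  0.     -1.    ] 0.33819576178842903 [14.3735 38.5897 75.0763  0.     66.3306 29.6005] [-0.5614  0.5987 -1.0689] 0.0
[0.63265626 0.27938254]
[-0.22  0.12] [-0.24  0.03] [-0.24  0.01] [-0.24 -0.01] [-0.24 -0.03] [-0.24 -0.04] [-0.23 -0.06] [-0.23 -0.08] [-0.22 -0.1 ] [-0.21 -0.11] [-0.2  -0.13] [-0.19 -0.14] [-0.18 -0.16] [-0.17 -0.17] [-0.16 -0.18] [-0.14 -0.2 ] [-0.13 -0.21] [-0.11 -0.22] [-0.09 -0.22] [-0.08 -0.23] [0.53756033 0.22377535]
```

move_arm --targets '[{"dx": 0.04, "dy": 0.08, "dz": -0.4, "rx": 0, "ry": 0, "rz": 0}, {"dx": 0, "dy": 0, "dz": -0.5, "rx": 0, "ry": 0, "rz": 0}, {"dx": 0, "dy": 0, "dz": -0.5, "rx": 0, "ry": 0, "rz": 0}, {"dx": 0, "dy": 0, "dz": -0.4, "rx": 0, "ry": 0, "rz": 0}, {"dx": 0, "dy": 0, "dz": -0.4, "rx": 0, "ry": 0, "rz": 0}, {"dx": 0, "dy": 0, "dz": -0.4, "rx": 0, "ry": 0, "rz": 0}, {"dx": 0, "dy": 0, "dz": -0.3, "rx": 0, "ry": 0, "rz": 0}, {"dx": 0, "dy": 0, "dz": -0.3, "rx": 0, "ry": 0, "rz": 0}, {"dx": 0, "dy": 0, "dz": 0, "rx": 0, "ry": 0, "rz": 0}, {"dx": 0, "dy": 0, "dz": 0, "rx": 0, "ry": 0, "rz": 0}]'

```text
t: 28.05
tcp_pos: [0.6321, 0.2783, 0.0956]
tool_rot: [0.794, 0.607, 0.0, 0.0]
force: [-0.2, 0.7, -0.5]
finger_gap: 0.337
gripper_force: 0.0
```

move_arm --targets '[{"dx": -0.24, "dy": 0.06, "dz": 0, "rx": 0, "ry": 0, "rz": 0.14}, {"dx": -0.24, "dy": 0.03, "dz": 0, "rx": 0, "ry": 0, "rz": 0.14}, {"dx": -0.24, "dy": 0.01, "dz": 0, "rx": 0, "ry": 0, "rz": 0.14}, {"dx": -0.24, "dy": -0.01, "dz": 0, "rx": 0, "ry": 0, "rz": 0.14}, {"dx": -0.24, "dy": -0.03, "dz": 0, "rx": 0, "ry": 0, "rz": 0.14}, {"dx": -0.24, "dy": -0.04, "dz": 0, "rx": 0, "ry": 0, "rz": 0.14}, {"dx": -0.23, "dy": -0.06, "dz": 0, "rx": 0, "ry": 0, "rz": 0.14}, {"dx": -0.23, "dy": -0.08, "dz": 0, "rx": 0, "ry": 0, "rz": 0.14}, {"dx": -0.22, "dy": -0.1, "dz": 0, "rx": 0, "ry": 0, "rz": 0.14}, {"dx": -0.21, "dy": -0.11, "dz": 0, "rx": 0, "ry": 0, "rz": 0.14}]'

```text
t: 29.3
tcp_pos: [0.5742, 0.2702, 0.0961]
tool_rot: [0.523, 0.852, 0.001, 0.001]
force: [0.2, 0.0, -0.3]
finger_gap: 0.341
gripper_force: 0.3
```

move_arm --targets '[{"dx": -0.2, "dy": -0.13, "dz": 0, "rx": 0, "ry": 0, "rz": 0.14}, {"dx": -0.19, "dy": -0.14, "dz": 0, "rx": 0, "ry": 0, "rz": 0.14}, {"dx": -0.18, "dy": -0.16, "dz": 0, "rx": 0, "ry": 0, "rz": 0.14}, {"dx": -0.17, "dy": -0.17, "dz": 0, "rx": 0, "ry": 0, "rz": 0.14}, {"dx": -0.16, "dy": -0.18, "dz": 0, "rx": 0, "ry": 0, "rz": 0.14}, {"dx": -0.14, "dy": -0.2, "dz": 0, "rx": 0, "ry": 0, "rz": 0.14}, {"dx": -0.13, "dy": -0.21, "dz": 0, "rx": 0, "ry": 0, "rz": 0.14}, {"dx": -0.11, "dy": -0.22, "dz": 0, "rx": 0, "ry": 0, "rz": 0.14}, {"dx": 0, "dy": 0, "dz": 0, "rx": 0, "ry": 0, "rz": 0}, {"dx": 0, "dy": 0, "dz": 0, "rx": 0, "ry": 0, "rz": 0}]'

```text
t: 30.55
tcp_pos: [0.5421, 0.2349, 0.0957]
tool_rot: [0.256, 0.967, 0.0, 0.0]
force: [-0.7, -0.2, 0.2]
finger_gap: 0.343
gripper_force: 0.0
```

```bash
python3 st.py;python3 - <<'E'
from h import *
o=[cams.snapshot(n) for n in("top","side")]
r=np.hstack([cv2.resize(o[0][130:290,150:350],(400,320)),cv2.resize(o[1][240:400,200:400],(400,320))])
cv2.imwrite("pics/cl.png",r[:,:,::-1])
E
```

```text
30.55 [0.5421 0.2349 0.0957] 60.32556280733166 [ 0.0011  0.0002 -1.    ] 0.34348476864355687 [ 12.6001  38.0235  93.4737   0.0001  48.4394 -47.7255] [-0.7009 -0.1816  0.1795] 0.0
```

View pics/cl.png

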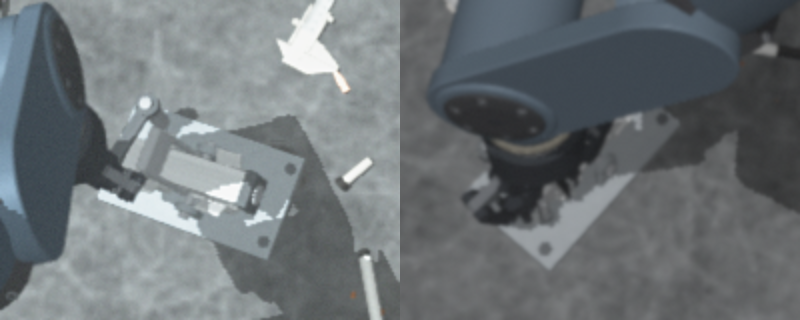

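The keeper is nearly across. It needs a little more swing.

move_arm --targets '[{"dx": -0.06, "dy": -0.13, "dz": 0, "rx": 0, "ry": 0, "rz": 0.08}, {"dx": -0.06, "dy": -0.13, "dz": 0, "rx": 0, "ry": 0, "rz": 0.08}, {"dx": -0.05, "dy": -0.13, "dz": 0, "rx": 0, "ry": 0, "rz": 0.08}, {"dx": 0, "dy": 0, "dz": 0, "rx": 0, "ry": 0, "rz": 0}, {"dx": 0, "dy": 0, "dz": 0, "rx": 0, "ry": 0, "rz": 0}, {"dx": 0, "dy": 0, "dz": 0, "rx": 0, "ry": 0, "rz": 0}, {"dx": 0, "dy": 0, "dz": 0, "rx": 0, "ry": 0, "rz": 0}, {"dx": 0, "dy": 0, "dz": 0, "rx": 0, "ry": 0, "rz": 0}, {"dx": 0, "dy": 0, "dz": 0, "rx": 0, "ry": 0, "rz": 0}, {"dx": 0, "dy": 0, "dz": 0, "rx": 0, "ry": 0, "rz": 0}]'

```text
t: 31.9
tcp_pos: [0.5374, 0.225, 0.0953]
tool_rot: [0.194, 0.981, -0.0, -0.0]
force: [-0.0, 0.5, -0.6]
finger_gap: 0.34
gripper_force: 0.0
```

move_arm --targets '[{"dx": 0, "dy": 0, "dz": 0.4, "rx": 0, "ry": 0, "rz": 0}, {"dx": 0, "dy": 0, "dz": 0.8, "rx": 0, "ry": 0, "rz": 0}, {"dx": 0, "dy": 0, "dz": 0.8, "rx": 0, "ry": 0, "rz": 0}, {"dx": 0, "dy": 0, "dz": 0.8, "rx": 0, "ry": 0, "rz": 0}, {"dx": 0, "dy": 0, "dz": 0.8, "rx": 0, "ry": 0, "rz": 0}, {"dx": 0, "dy": 0.8, "dz": 0.8, "rx": 0, "ry": 0, "rz": 0}, {"dx": 0, "dy": 0.8, "dz": 0, "rx": 0, "ry": 0, "rz": 0}, {"dx": 0, "dy": 0.8, "dz": 0, "rx": 0, "ry": 0, "rz": 0}, {"dx": 0, "dy": 0.8, "dz": 0, "rx": 0, "ry": 0, "rz": 0}, {"dx": 0, "dy": 0.8, "dz": 0, "rx": 0, "ry": 0, "rz": 0}]'

```text
t: 33.15
tcp_pos: [0.5369, 0.3264, 0.2044]
tool_rot: [0.194, 0.981, -0.0, -0.001]
force: [0.4, -0.2, -0.6]
finger_gap: 0.341
gripper_force: 0.0
```

```bash
python3 st.py;python3 - <<'E'
from h import *
o=[cams.snapshot(n) for n in("top","side")]
r=np.hstack([cv2.resize(o[0][150:270,170:320],(400,320)),cv2.resize(o[1][240:360,210:360],(400,320))])
cv2.imwrite("pics/fin.png",r[:,:,::-1])
E
```

```text
33.15 [0.5369 0.3264 0.2044] 67.61048696101645 [-0.0015 -0.0006 -1.    ] 0.3408705282527038 [ 21.1204  32.2247  83.0785  -0.0026  64.7905 -46.4889] [ 0.3766 -0.1857 -0.5903] 0.0
```

View pics/fin.png

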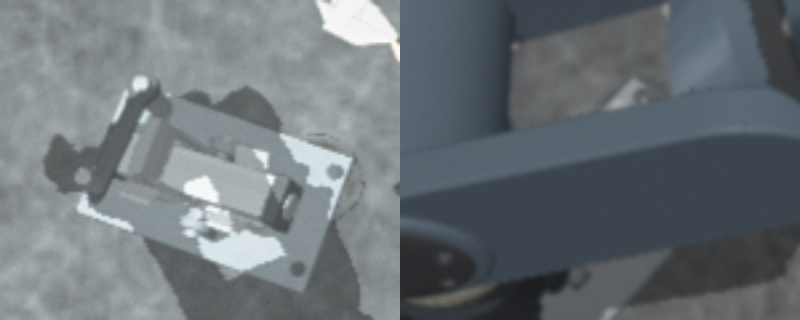

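Run:
```python
from h import *
p=plane("top",(200.6,215.8),.115)
for q in([.6125,.202],[.617,.203]):
    d=p-q;print(p,np.linalg.norm(d),np.radians(160.5)-np.arctan2(d[1],d[0]))
```

```text
[0.54001478 0.23382362] 0.07916343781780867 0.07335967665977616
[0.54001478 0.23382362] 0.08292659193181066 0.04049777257808174
```

The keeper reads about 0.07 rad, the bar lies under it with the keeper end low, and the arm is clear. I hand the job in.

```bash
python3 -c "
from station import order
print(order.sign_off())"
```

```text
the job is handed in; nothing more can be done
None
```

I handed the job in at about 33 s; the sign-off gave no verdict. By my images, the bar is seated with its heavy end at the keeper and that end tipped down, and the keeper is closed over it at about 0.07 rad.

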